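# Lock the medal case with a blind cam-lock key

### The job

Lock the medal case: take the steel key from its wooden stand and put it upright into the round lock on the case lid. Pressing only lightly, feel for the hidden keyway by turning the key gently back and forth until it drops in, seat it fully home, then turn it clockwise (seen from above) as far as the stop, where its bow lies along the dotted line, so that the cam is locked. Never force the key, leave it in the lock and let go, and do not disturb the other things on the tray.

Things in the scene. Friction and masses are not known exactly. Their poses are not given: they have to be found in the camera images.
- key_grip (a point): Centre of the bow (flat grip plate) of the loose steel key (about 60 g), which starts upright in the key stand. Bow: 36 mm along the point's x, 9 mm thick along y (grip it across this), 28 mm tall (14 mm above and below this point); z points up the key. Under the bow a stem 11 mm in diameter, 10 mm long, down to the collar. Half a turn about z makes no difference to the key.
- key_collar (a point): Centre of the underside of the key's collar, 28 mm below key_grip. The collar is 30 mm in diameter and 4 mm high; it rests on the stand at the start and on the rubber ring of the lock when the key is fully home. Below it: a round shank 16.4 mm in diameter, 10 mm long, then the blade.
- key_tip (a point): Centre of the lower end of the key's blade, 24 mm below the collar's underside and 52 mm below key_grip on the key's axis; same axes. The blade is 14 mm long, 16 mm wide along x, 4 mm thick along y.
- key: The whole key; its origin is at key_tip, z up along the key.
- key_stand: Fixed wooden block 56 x 56 x 35 mm; origin under its centre on the tray. A vertical round hole 18.5 mm in diameter and 30 mm deep in the middle of its top holds the key, the collar resting on the top at height 35 mm. To free the key lift it straight up 30 mm or more.
- medal_case: Fixed low metal case, 124 mm (x) x 164 mm (y), lid top 45 mm above the tray; origin under its centre, -x is its front, z up. A dark steel lock housing 56 x 56 x 30 mm stands on the lid, its top 75 mm above the tray. Wire handles at the two y sides stand out 15 mm.
- lock_mouth (a point): Centre of the round lock bore at the housing's top, 75 mm above the tray, 5 mm in front (-x) of the case's centre; axes of the case. Bore 18.5 mm in diameter, 2 mm chamfer, closed to sight by a slit seal (no resistance). Round it a sprung rubber ring, 32 mm outside, 2.5 mm proud: the collar lands on it softly. Fully home, key_tip is 21.5 mm below the mouth. Over 25 N between key and lock is forcing.
- rotor_face (a point): Point on the lock axis 13 mm below the mouth, in the flat face of the hidden sprung rotor; axes fixed to the case. A key out of line meets it here and can push it down 3.5 mm at most, with 2 N rising to 5 N; then it is solid. It does not turn under that rubbing. When blade and slot line up (within about 0.12 rad) the rotor springs up round the blade and the push vanishes.
- lock_mark (a point): Short white line on the housing, 22.5 mm from the lock axis on its +x side. The rotor's slot (6 mm wide, right through) starts at an unknown angle up to 0.65 rad to either side of this line, seen from above. Turning takes 0.08 N m, with up to 0.13 rad of play of the blade, and stays as left. Stop: slot 1.1 rad clockwise of the line; the key may need up to 0.13 rad more because of the play.
- locked_line: White line on the lock housing with a dot beside it, running out from the lock axis (17 to 28 mm); origin on the lock axis at the housing's top, x along the line. It lies 1.2 rad clockwise of lock_mark, seen from above. With the key fully turned to the stop its bow (x axis) lies along this line, within 0.1 rad (either end of the bow).
- jar_yellow: Bystander, loose on the tray: yellow jar; leave it alone.
- jar_green: Bystander, loose on the tray: green jar; leave it alone.
- jar_white: Bystander, loose on the tray: white jar; leave it alone.
- jar_resin: Bystander, loose on the tray: resin jar; leave it alone.
- syringe_green: Bystander, loose on the tray: syringe; leave it alone.
- medal_copper_40: Bystander, loose on the tray: medal; leave it alone.
- medal_gold_30: Bystander, loose on the tray: medal; leave it alone.
- brass_weight: Bystander, loose on the tray: brass ring weight; leave it alone.
- tweezers: Bystander, loose on the tray: tweezers; leave it alone.
- touch_brush: Bystander, loose on the tray: touch-up brush; leave it alone.
- medal_silver: Bystander, loose on the tray: medal; leave it alone.

How it is judged:
On the way, in this order (a step that is already met when the one before it is completed fails the run):
1. the key is lifted out of its stand (moved more than 45 mm) (distance of key_grip from where it was at the start of the episode above 0.045 m), for 0.1 s.
2. the key is fully home in the lock, its blade in the hidden slot (tip at least 19.5 mm below the mouth) (z of key_tip in the frame of lock_mouth below -0.0195 m and horizontal distance between key_tip and lock_mouth below 0.004 m), for 0.1 s.
3. the seated key is turned to the stop (bow within 0.17 rad of the dotted line) (all of step 2 and angle between the x axis of key_grip and the x axis of locked_line, either way round below 0.17 rad), for 0.2 s.
At the end, for the whole second after the job is handed in: The key is turned to the stop (bow within 0.17 rad of the dotted line) and stands at rest in the lock, fully home (tip at least 19.5 mm below the mouth and within 4 mm of its axis), upright within 0.12 rad, let go (all of step 3 and angle between key_grip's own z axis and vertical below 0.12 rad and linear speed of key below 0.02 m/s); the robot touches nothing.
It fails at once if the key is forced: more than 25 N between key and medal case (lock) (contact force between key and medal_case above 25 N).
It fails at once if a bystander is moved by more than 20 mm (distance of any of jar_yellow, jar_green, jar_white, jar_resin, syringe_green, medal_copper_40, medal_gold_30, brass_weight, tweezers, touch_brush, medal_silver from where it was at the start of the episode above 0.02 m).
It also fails if it takes over 72 s, if anything falls off the work surface, if the arm or the gripper's body presses on something with over 40 N, if the wrist force passes 120 N, or if a joint passes its speed limit or range.

### The arm

A 6-joint arm with a two-finger parallel gripper is mounted at the origin on a cart in front of the work surface, level with it; the furniture and walls round the work are solid. World frame = base frame: x ahead of the robot, y to its left, z up, the work surface at z = 0. Lengths are in m, angles in rad, forces in N, time in s.
With the tool pointing down it reaches from about 0.25 to 0.725 m from the base axis. Payload 4 kg.
Tool frame: the origin (TCP) lies at the very end of the fingers, on their centre line; the grasp point (between the pads) lies 19 mm behind it; y points along the fingers, x is the direction in which the jaws open and shut, and the axes are right-handed (so a half turn about y gives the same grasp; the last joint's range is limited). The gripper opens to 85 mm and grips with 20 to 120 N. Pads are 22 mm wide; open, the fingers measure 114 mm over their backs; the gripper's body (76 mm by 85 mm) begins 54 mm behind the grasp point. The pads swing forward as they close: fully open they stand 13 mm farther back than shut.
Start: joints at [-1.187, 0.241, 0.005, 1.335, 0, 1.571], TCP at [0.187, -0.464, 0.231] pointing down, gripper open.
Joint ranges: [-2.72, 2.72], [-1.05, 1.87], [-1.09, 1.28], [-1.99, 2.15], [-1.42, 1.44], [-3.14, 3.14]. Speed limits (rad/s): [2.79, 2.79, 3.14, 3.14, 3.14, 3.14].

### API

Orientations are given as a unit quaternion [x, y, z, w].
In Python, from workcell import sense, snapshot, calibration, close_job gives the robot as it stands. The module is installed in compiled form; this text tells all that it offers.
- The arm moves only by the shell command python3 -m jog 'ROWS' [FORCE]. ROWS is JSON, a list of rows, each a list of 7 numbers: the shift along the tool's x, y, z in m, then the turn, a rotation vector about the tool's x, y, z in degrees, then the finger opening in m, from 0 to 0.0854. In form: [[tx, ty, tz, rx, ry, rz, gripper], ...]. A call has 1 to 10 rows; each row is the pose to reach, as a shift and turn from the pose commanded when the call began, along the tool's axes at that moment; what a row does not reach only later rows make up. A row lasts 1/12 s, in which the tool goes at most 41.7 mm and 7.16 degrees, less where a joint would pass 70% of its speed; a pose out of reach is approached as far as the arm can. A call with a gripper value outside its range is refused whole. The fingers move at their own pace and stop on an object; FORCE is the grip in N (left out, the last holds). Time passes only in rows, so rows that repeat a pose let the fingers close. It gives the time, the measured TCP pose, the force and the opening at its end, in the units of the state.
- sense(): the state, without advancing time (a new reading comes with each control period).
- snapshot(name): name is "scene" or "top" or "wrist"; returns the picture (480x640x3 uint8, red, green, blue); there is no depth.
- calibration(name): a dict with "K" (3x3 intrinsics, pixels), "R" (3x3) and "t" (3): a world point X has camera coordinates R X + t; the wrist camera has in their place "T_tool_cam" (4x4, takes a point from camera to tool coordinates, whose origin is the TCP and whose axes are the tool frame's). Camera axes: x right, y down, z forward; pixel columns grow to the right and rows downward; lengths in m; the calibration is good to about 2 mm. A picture is of the moment at which its call begins: read the wrist's pose just before it. calibration takes no time and is no camera call.
- close_job(): hands the job in, once; it reports no verdict.
The state is a dict: "clock": time; "joint_positions": joint angles; "dq": joint speeds; "joint_torque": joint torques, N m; "tcp_pos": TCP position; "tool_rot": TCP orientation; "contact_force": force on the tool from outside, world axes, zero at the start; "ft_torque": the same for the moment, N m; "width": opening from 0.0 (shut) to 1.0 (fully open).
Only numpy, scipy, OpenCV 4.12 (cv2) and the standard library are available. Lean on these libraries where they do the work, as an engineer would, in place of code of your own. Each camera call takes 0.05 s, during which the arm holds its last target. There are 200 camera calls.

## Working session

There is one attempt and no reset: what is moved stays moved. The work goes in short steps, Python scripts to look and compute and a shell command to move; the robot and the scene stay as the last step left them, time stands still between calls to the robot, and variables do not carry over. Pictures are saved under pics/ and viewed, about 8 in all and at most 12, crops included, and the job is handed in when it is done.

```bash
mkdir -p pics
python3 - <<'E'
from workcell import *
import cv2
for n in("top","scene"):
    cv2.imwrite(f"pics/{n}0.png",snapshot(n)[:,:,::-1]); c=calibration(n); print(n,c)
print(calibration("wrist")); print(sense())
E
```

```text
top {'K': array([[599.26764308,   0.        , 322.90511978],
       [  0.        , 599.26764308, 244.17879088],
       [  0.        ,   0.        ,   1.        ]]), 'R': array([[ 0.03011428, -0.99951963,  0.00732452],
       [-0.99387133, -0.03072225, -0.10618811],
       [ 0.10636212, -0.00408185, -0.99431908]]), 't': array([0.02937083, 0.53687607, 1.42404467])}
scene {'K': array([[493.57917985,   0.        , 321.79647772],
       [  0.        , 493.57917985, 238.25239127],
       [  0.        ,   0.        ,   1.        ]]), 'R': array([[-0.75675593, -0.6536964 ,  0.00121855],
       [-0.40967677,  0.47281075, -0.78013777],
       [ 0.5093971 , -0.59087309, -0.62560657]]), 't': array([0.40596263, 0.26084226, 1.31036818])}
{'K': array([[359.36890032,   0.        , 318.53757892],
       [  0.        , 359.36890032, 234.73583765],
       [  0.        ,   0.        ,   1.        ]]), 'T_tool_cam': array([[ 9.99999482e-01,  3.15568178e-04,  9.67955271e-04,
        -3.11013185e-04],
       [-8.15465922e-04, -3.20948841e-01,  9.47096181e-01,
        -1.42745214e-01],
       [ 6.09537539e-04, -9.47096480e-01, -3.20948417e-01,
         8.26026763e-02],
       [ 0.00000000e+00,  0.00000000e+00,  0.00000000e+00,
         1.00000000e+00]])}
{'clock': 0.1, 'joint_positions': array([-1.18701154e+00,  2.41333878e-01,  3.84819868e-03,  1.33517220e+00,
        1.13566321e-05,  1.57081081e+00]), 'dq': array([-1.26289442e-03, -4.79560795e-04,  3.21802681e-03,  5.92451898e-05,
        3.63794944e-04,  8.00831933e-04]), 'joint_torque': array([ 1.49572192e-03, -3.73137259e+01,  2.53010094e+01,  1.08707426e-02,
        1.05464548e-05, -1.00248488e-05]), 'tcp_pos': array([ 0.18700993, -0.46310679,  0.23049973]), 'tool_rot': array([-0.58580646,  0.39601153, -0.39492481,  0.58654928]), 'contact_force': array([ 0.03563652, -0.10127772, -0.622681  ]), 'ft_torque': array([-0.01995527,  0.03484369,  0.01744596]), 'width': 0.9991339831746019}
```

View pics/top0.png

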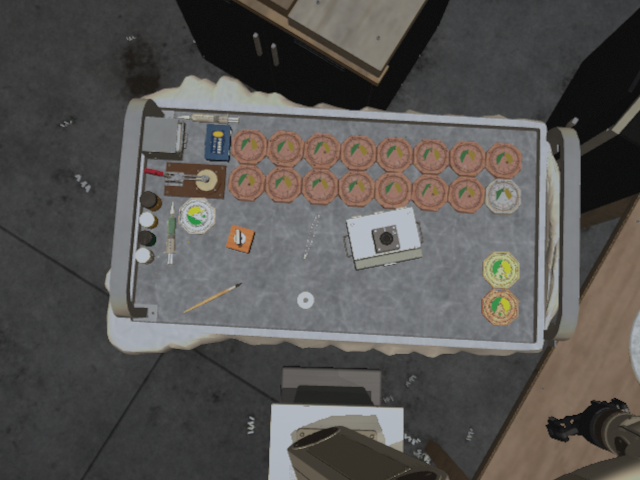

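The top view shows the orange key stand at about (239,238) with the bow at (238,237). The case lock is at about (386,238), and the brass ring at (305,300). I'll compute positions and enlarge both.

```bash
cat > h.py <<'E'
from workcell import *
import numpy as np, cv2
from scipy.spatial.transform import Rotation as Ro
def cam(n,s=None):
    c=calibration(n)
    if n!="wrist": return c["K"],c["R"],c["t"]
    T=np.eye(4);T[:3,:3]=Ro.from_quat(s["tool_rot"]).as_matrix();T[:3,3]=s["tcp_pos"]
    M=np.linalg.inv(T@c["T_tool_cam"]); return c["K"],M[:3,:3],M[:3,3]
def ray(C,u,v,z):
    K,R,t=C; o=-R.T@t; d=R.T@np.linalg.inv(K)@[u,v,1]; return o+d*(z-o[2])/d[2]
def proj(C,X):
    K,R,t=C; p=K@(R@np.asarray(X)+t); return p[:2]/p[2]
E
python3 - <<'E'
from h import *
C=cam("top")
for u,v,z in((239,238,.05),(239,239,.035),(386,238,.075),(305,300,.005)): print(u,v,ray(C,u,v,z).round(4))
im=cv2.imread("pics/top0.png")
a=cv2.resize(im[213:263,214:264],(400,400),interpolation=cv2.INTER_CUBIC);b=cv2.resize(im[188:288,336:436],(400,400),interpolation=cv2.INTER_CUBIC)
cv2.imwrite("pics/c0.png",np.hstack([a,b]))
s=sense();print(Ro.from_quat(s["tool_rot"]).as_matrix().round(3))
E
```

```text
239 238 [0.5421 0.2465 0.05  ]
239 239 [0.5413 0.2485 0.035 ]
386 238 [ 0.5499 -0.1019  0.075 ]
305 300 [0.4001 0.0852 0.005 ]
[[ 0.374 -0.001  0.927]
 [-0.927  0.002  0.374]
 [-0.002 -1.     0.   ]]
```

View pics/c0.png

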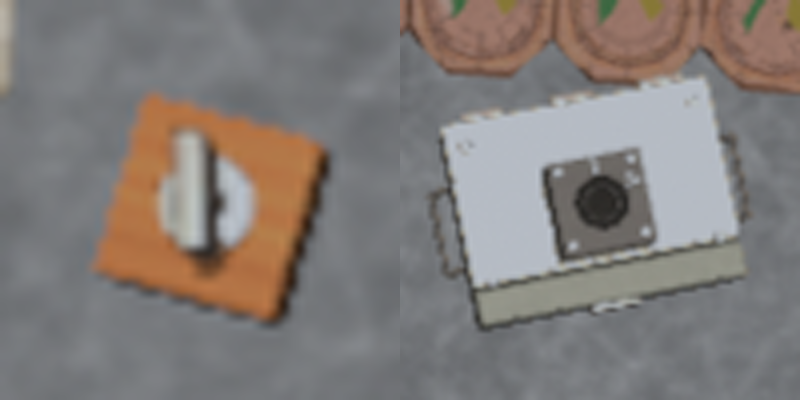

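The crops show the bow standing nearly along world x. The case is yawed about +14°, with lock_mark toward +x and the dotted line clockwise of it. I'll move toward the stand.

```bash
python3 -m jog '[[-0.262,0,0.297,0,0,0,0.0854],[-0.262,0,0.297,0,0,0,0.0854],[-0.262,0,0.297,0,0,0,0.0854],[-0.262,0,0.297,0,0,0,0.0854],[-0.262,0,0.297,0,0,0,0.0854],[-0.262,0,0.297,0,0,0,0.0854],[-0.262,0,0.297,0,0,0,0.0854],[-0.262,0,0.297,0,0,0,0.0854],[-0.262,0,0.297,0,0,0,0.0854],[-0.262,0,0.297,0,0,0,0.0854]]'; python3 -c "
from h import *
s=sense();print(s['clock'],s['tcp_pos'],s['joint_positions'],Ro.from_quat(s['tool_rot']).as_matrix()[:,0])"
```

```text
clock: 0.93
tcp_pos: [0.3653, -0.106, 0.2312]
tool_rot: [-0.586, 0.395, -0.394, 0.587]
contact_force: [-0.8, -0.6, -0.3]
width: 1.002
0.9333 [ 0.36532498 -0.10603426  0.23119248] [-2.83552993e-01  2.76129177e-03 -2.70449160e-01  1.29759049e+00
  1.33898775e-03  2.47060138e+00] [ 0.377818   -0.92587928 -0.00105157]
```

```bash
python3 -m jog '[[-0.13,0,0.148,0,-70,0,0.0854],[-0.13,0,0.148,0,-70,0,0.0854],[-0.13,0,0.148,0,-70,0,0.0854],[-0.13,0,0.148,0,-70,0,0.0854],[-0.13,0,0.148,0,-70,0,0.0854],[-0.13,0,0.148,0,-70,0,0.0854],[-0.13,0,0.148,0,-70,0,0.0854],[-0.13,0,0.148,0,-70,0,0.0854],[-0.13,0,0.148,0,-70,0,0.0854],[-0.13,0,0.148,0,-70,0,0.0854]]'; python3 -c "
from h import *
s=sense();print(s['tcp_pos'],s['joint_positions']);print((Ro.from_quat(s['tool_rot']).as_matrix().T@(np.array([.542,.2475,.20])-s['tcp_pos'])).round(4),Ro.from_quat(s['tool_rot']).as_matrix()[:,0])"
```

```text
clock: 1.77
tcp_pos: [0.4527, 0.0667, 0.2307]
tool_rot: [0.707, 0.014, -0.015, -0.707]
contact_force: [0.8, 0.4, -0.0]
width: 1.001
[0.45268589 0.06666745 0.2307328 ] [ 1.46235424e-01  1.58100093e-01 -1.00125486e-01  1.31396222e+00
 -2.35308543e-05  1.67605772e+00]
[0.0967 0.0306 0.177 ] [ 0.99915973  0.04096243 -0.0013813 ]
```

```bash
python3 -m jog '[[0.097,0.03,0.177,0,-71,0,0.0854],[0.097,0.03,0.177,0,-71,0,0.0854],[0.097,0.03,0.177,0,-71,0,0.0854],[0.097,0.03,0.177,0,-71,0,0.0854],[0.097,0.03,0.177,0,-71,0,0.0854],[0.097,0.03,0.177,0,-71,0,0.0854],[0.097,0.03,0.177,0,-71,0,0.0854],[0.097,0.03,0.177,0,-71,0,0.0854],[0.097,0.03,0.177,0,-71,0,0.0854],[0.097,0.03,0.177,0,-71,0,0.0854]]'; python3 -m jog '[[0,0,0,0,-7,0,0.0854],[0,0,0,0,-14,0,0.0854],[0,0,0,0,-20,0,0.0854],[0,0,0,0,-20,0,0.0854],[0,0,0,0,-20,0,0.0854]]'
python3 - <<'E'
from h import *
s=sense();print(s['tcp_pos'],s['joint_positions'],Ro.from_quat(s['tool_rot']).as_matrix().round(3))
cv2.imwrite("pics/w1.png",snapshot("wrist")[:,:,::-1])
C=cam("wrist",s)
print(proj(C,[.542,.2475,.063+.014]),proj(C,[.542,.2475,.035]))
E
```

```text
clock: 2.6
tcp_pos: [0.5435, 0.2468, 0.2003]
tool_rot: [-0.567, -0.422, 0.423, 0.567]
contact_force: [0.2, 0.5, 0.2]
width: 0.996
clock: 3.02
tcp_pos: [0.5436, 0.2466, 0.2007]
tool_rot: [-0.487, -0.512, 0.513, 0.488]
contact_force: [-0.1, -0.1, 0.4]
width: 0.999
[0.54357595 0.24661719 0.2007425 ] [4.25912904e-01 4.48840869e-01 2.23915830e-01 1.34704243e+00
 1.72386569e-05 3.76442098e-01] [[-0.049 -0.001 -0.999]
 [ 0.999 -0.    -0.049]
 [-0.    -1.     0.001]]
[319.68527659 223.75930531] [319.59693555 209.94414812]
```

View pics/w1.png

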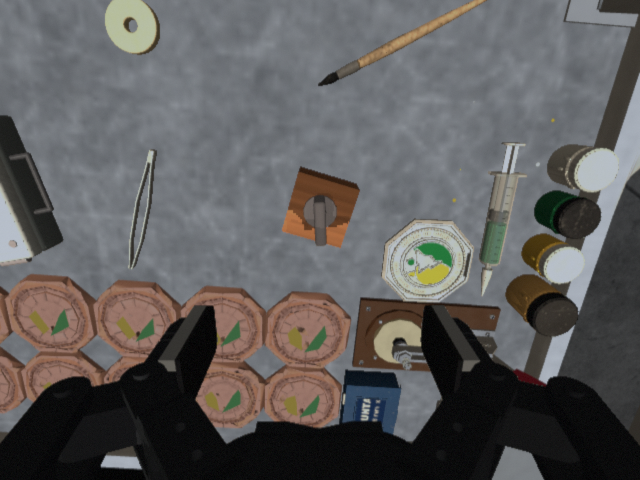

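The wrist view shows the stand at about (320,208) with the bow from about (320,197) to (320,245). I'll zoom in on it.

Run:
```python
from h import *
im=cv2.imread("pics/w1.png")
cv2.imwrite("pics/w1c.png",cv2.resize(im[160:260,265:375],None,fx=6,fy=6,interpolation=cv2.INTER_CUBIC))
```

```text
(no output)
```

View pics/w1c.png

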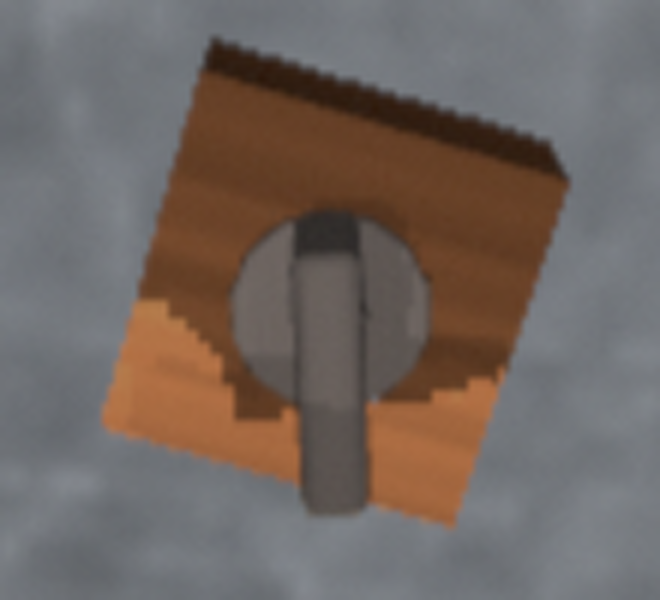

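The bow's top face runs from (319.7,202.5) to (321,245.3), and the collar centre is at (320.2,211.3).

Run:
```python
from h import *
s=sense();C=cam("wrist",s)
a=ray(C,319.7,202.5,.077);b=ray(C,321,245.3,.077);c=ray(C,320.2,211.3,.039)
d=b-a;print(a,b,(a+b)/2,np.hypot(*d[:2]),np.degrees(np.arctan2(d[1],d[0])),c)
R=Ro.from_quat(s['tool_rot']).as_matrix();m=(a+b)/2;m=np.array([(m[0]+c[0])/2,(m[1]+c[1])/2,.063-.019])
print((R.T@(m-s['tcp_pos'])).round(4), np.degrees(np.arctan2(R[1,0],R[0,0])))
```

```text
[0.52530124 0.24668736 0.077     ] [0.5599062  0.24949477 0.077     ] [0.54260372 0.24809106 0.077     ] 0.03471865033595199 4.638108113551581 [0.54232359 0.24807492 0.039     ]
[0.0015 0.1569 0.001 ] 92.84585077225351
```

```bash
python3 -m jog '[[0.0015,0.04,0.001,0,-1.8,0,0.0854],[0.0015,0.08,0.001,0,-1.8,0,0.0854],[0.0015,0.12,0.001,0,-1.8,0,0.06],[0.0015,0.14,0.001,0,-1.8,0,0.05],[0.0015,0.154,0.001,0,-1.8,0,0.04],[0.0015,0.154,0.001,0,-1.8,0,0.03],[0.0015,0.154,0.001,0,-1.8,0,0.02]]' 50;  python3 -m jog '[[0,0,0,0,0,0,0],[0,0,0,0,0,0,0],[0,0,0,0,0,0,0],[0,0,0,0,0,0,0],[0,0,0,0,0,0,0],[0,0,0,0,0,0,0]]' 50
```

```text
clock: 3.65
tcp_pos: [0.5422, 0.2479, 0.0465]
tool_rot: [-0.479, -0.519, 0.521, 0.479]
contact_force: [0.2, 0.3, 1.0]
width: 0.3
clock: 4.15
tcp_pos: [0.5437, 0.2486, 0.0488]
tool_rot: [0.479, 0.521, -0.52, -0.478]
contact_force: [-1.4, 0.1, 6.4]
width: 0.094
```

```bash
python3 -m jog '[[0,-0.01,0,0,0,0,0],[0,-0.02,0,0,0,0,0],[0,-0.035,0,0,0,0,0],[0,-0.06,0,0,0,0,0],[0,-0.1,0,0,0,0,0],[0,-0.12,0,0,0,0,0],[0,-0.12,0,0,0,0,0],[0,-0.12,0,0,0,0,0]]';python3 - <<'E'
from h import *
s=sense();print(s['tcp_pos'],s['contact_force'],s['width'])
cv2.imwrite("pics/w2.png",snapshot("wrist")[:,:,::-1])
cv2.imwrite("pics/s2.png",snapshot("scene")[:,:,::-1])
C=cam("scene");print(proj(C,s['tcp_pos']))
C=cam("wrist",s);X=s['tcp_pos'];print([proj(C,X+[0,0,dz]) for dz in(0.03,.019,0,-.008,-.032)])
E
```

```text
clock: 4.82
tcp_pos: [0.5436, 0.2487, 0.1697]
tool_rot: [0.479, 0.522, -0.519, -0.478]
contact_force: [-0.5, -0.3, -1.4]
width: 0.094
[0.54358236 0.24870852 0.16974316] [-0.54888266 -0.25930101 -1.43880525] 0.09374238390366557
[259.72741709 246.87934111]
[array([318.01868838, 348.70815181]), array([318.03243436, 331.53797112]), array([318.05201341, 307.08166942]), array([318.05901415, 298.33700298]), array([318.07670665, 276.23720594])]
```

View pics/w2.png

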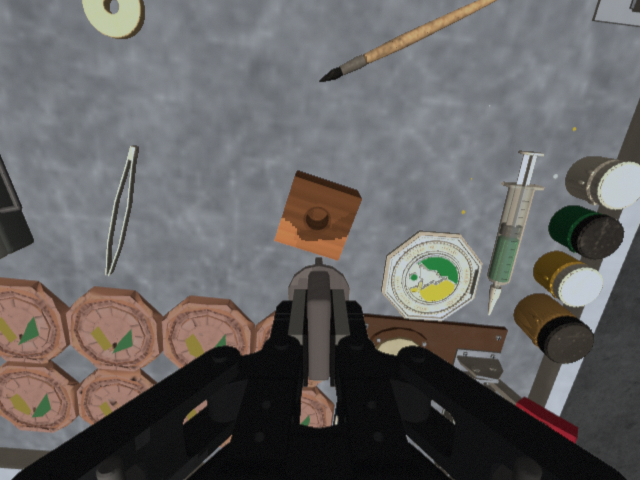

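The key is lifted and gripped: collar at about (319,290), blade tip at about (319,262), stand hole empty at (317,217). I'll zoom in on it in the wrist and scene views.

Run:
```python
from h import *
a=cv2.resize(cv2.imread("pics/w2.png")[250:400,270:370],(400,600),interpolation=cv2.INTER_CUBIC)
b=cv2.resize(cv2.imread("pics/s2.png")[190:290,225:292],(400,600),interpolation=cv2.INTER_CUBIC)
cv2.imwrite("pics/c2.png",np.hstack([a,b]))
```

```text
(no output)
```

View pics/c2.png

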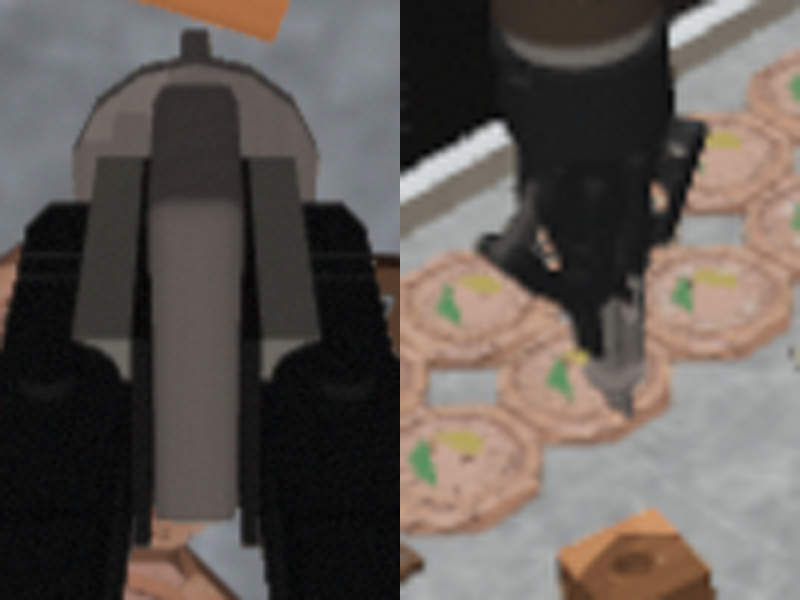

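Run:
```python
from h import *
c=calibration("wrist");K=c["K"];T=c["T_tool_cam"];o=T[:3,3]
def d(x,y): return T[:3,:3]@np.linalg.inv(K)@[270+x/4,250+y/4,1]
def aty(D,y): return o+D*(y-o[1])/D[1]
n,f,b=d(195,200),d(195,519),d(195,88)
for Y in(-.042,-.038,-.034,-.03,-.028):
    pn,pf=aty(n,Y),aty(f,Y); pb=o+b*(pn[2]-o[2])/b[2]
    print(Y,pn.round(4),(pn-pf)[2].round(4),((pn+pf)/2)[2].round(4),(pb[1]-Y).round(4), 'tip near(top pixel 30)',aty(d(195,30),Y+.066).round(4))
print(sense()['tcp_pos'])
```

```text
-0.042 [ 0.0003 -0.042   0.0269] 0.0308 0.0115 0.0211 tip near(top pixel 30) [0.0003 0.024  0.0142]
-0.038 [ 0.0003 -0.038   0.0247] 0.032 0.0087 0.0219 tip near(top pixel 30) [0.0003 0.028  0.0126]
-0.034 [ 0.0003 -0.034   0.0225] 0.0332 0.0058 0.0227 tip near(top pixel 30) [0.0003 0.032  0.0109]
-0.03 [ 0.0003 -0.03    0.0202] 0.0344 0.003 0.0236 tip near(top pixel 30) [0.0003 0.036  0.0093]
-0.028 [ 0.0003 -0.028   0.0191] 0.0351 0.0016 0.024 tip near(top pixel 30) [0.0003 0.038  0.0085]
[0.54182216 0.24784514 0.16649081]
```

Run:
```python
from h import *
c=calibration("wrist");K=c["K"];T=c["T_tool_cam"];o=T[:3,3]
def aty(x,y,Y): D=T[:3,:3]@np.linalg.inv(K)@[270+x/4,250+y/4,1]; return (o+D*(Y-o[1])/D[1]).round(4)
for g in(-.016,-.014,-.012):
  print(g,'bow',(aty(195,200,g-.0135)+aty(195,519,g-.0135))/2,'collar sides',aty(73,160,g+.026),aty(318,160,g+.026),'rim-15',aty(195,58,g+.028)-[0,0,.015],'tip-8',aty(195,30,g+.052)-[0,0,.008],aty(181,40,g+.052)[0],aty(210,40,g+.052)[0])
s=sense();R=Ro.from_quat(s['tool_rot']).as_matrix();print(R.round(4))
p=np.array([.5499,-.1019,.15])-s['tcp_pos'];print((R.T@p).round(4))
```

```text
-0.016 bow [ 0.0003 -0.0295  0.0027] collar sides [-0.0141  0.01    0.0034] [0.0149 0.01   0.0034] rim-15 [0.0003 0.012  0.0006] tip-8 [0.0003 0.036  0.0013] -0.0016 0.0023
-0.014 bow [ 0.0003  -0.0275   0.00125] collar sides [-0.0143  0.012   0.0023] [0.0151 0.012  0.0023] rim-15 [ 0.0003  0.014  -0.0003] tip-8 [0.0003 0.038  0.0005] -0.0016 0.0023
-0.012 bow [ 0.0003 -0.0255 -0.0002] collar sides [-0.0145  0.014   0.0013] [0.0153 0.014  0.0013] rim-15 [ 0.0003  0.016  -0.0011] tip-8 [ 0.0003  0.04   -0.0004] -0.0016 0.0024
[[-8.350e-02 -2.100e-03 -9.965e-01]
 [ 9.965e-01 -8.000e-04 -8.350e-02]
 [-6.000e-04 -1.000e+00  2.200e-03]]
[-0.3492  0.0167  0.0211]
```

```bash
python3 -m jog '[[-0.04,0,-0.003,0,0,0,0],[-0.08,0,-0.006,0,0,0,0],[-0.12,0,-0.01,0,0,0,0],[-0.16,0,-0.013,0,0,0,0],[-0.2,0,-0.016,0,0,0,0],[-0.24,0,-0.02,0,0,0,0],[-0.28,0,-0.023,0,0,0,0],[-0.32,0,-0.026,0,0,0,0],[-0.349,0,-0.029,0,0,0,0],[-0.349,0,-0.029,0,0,0,0]]'; python3 -m jog '[[0,0,0,0,0,0,0],[0,0,0,0,0,0,0],[0,0,0,0,0,0,0],[0,0,0,0,0,0,0]]';python3 - <<'E'
from h import *
s=sense();print(s['tcp_pos'],s['contact_force'],s['joint_positions'])
im=snapshot("wrist")[:,:,::-1];cv2.imwrite("pics/w3.png",im)
C=cam("wrist",s);p=proj(C,[.55,-.102,.075]);print(p);u,v=p.astype(int)
x0,y0=u-65,v-60;print(x0,y0)
cv2.imwrite("pics/w3c.png",cv2.resize(im[y0:y0+120,x0:x0+130],None,fx=5,fy=5,interpolation=cv2.INTER_CUBIC))
E
```

```text
clock: 5.75
tcp_pos: [0.6, -0.103, 0.1648]
tool_rot: [-0.48, -0.517, 0.52, 0.481]
contact_force: [0.8, 0.2, -0.2]
width: 0.095
clock: 6.08
tcp_pos: [0.6004, -0.0956, 0.1668]
tool_rot: [-0.478, -0.521, 0.521, 0.479]
contact_force: [0.4, -0.6, 0.1]
width: 0.09
[ 0.60040084 -0.09564416  0.16680736] [ 0.39868643 -0.57244114  0.09950825] [-1.58077419e-01  4.88003762e-01  1.96798756e-01  1.28091872e+00
  2.08853961e-04 -2.43771003e-01]
[315.15994187 165.32417549]
250 105
```

View pics/w3c.png

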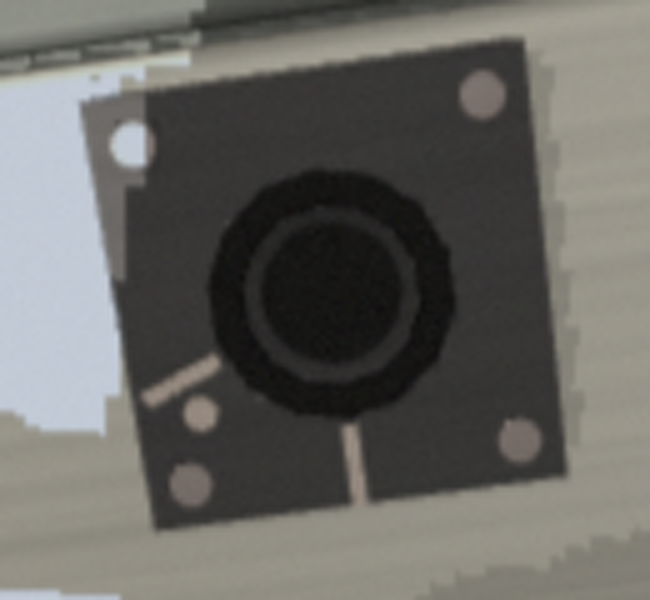

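The lock mouth centre is at crop (331,293), which is pixel (316.2,163.6). The mark runs from (349,425) to (359,503) and the dotted line from (217,361) to (148,402) in crop pixels.

```bash
cat > st.py <<'E'
from h import *
s=sense();R=Ro.from_quat(s['tool_rot']).as_matrix()
tip=s['tcp_pos']+R@[.0003,.038,.0005]
print('t',round(s['clock'],2),'tip',tip.round(4),'F',s['contact_force'].round(1),'Tz',s['ft_torque'].round(3),'bowyaw',np.degrees(np.arctan2(R[1,0],R[0,0])).round(2)-90,'tilt',R[2].round(4),'j6',s['joint_positions'][5].round(3),'w',round(s['width'],3))
E
python3 - <<'E'
from h import *
s=sense();C=cam("wrist",s);P=lambda x,y,z:ray(C,250+x/5,105+y/5,z)
print(s['tcp_pos'])
m=P(331,293,.0765);a,b=P(349,425,.075),P(359,503,.075);c,d=P(217,361,.075),P(148,402,.075)
m=m*1.0;an=lambda v:np.degrees(np.arctan2(v[1],v[0])).round(1)
print(m,an(b-a),an(b-m),an(d-c),an(d-m))
R=Ro.from_quat(s['tool_rot']).as_matrix();print((R.T@(m-s['tcp_pos'])).round(4))
E
python3 st.py
```

```text
[ 0.60059413 -0.09566948  0.16707908]
[ 0.54892458 -0.10146967  0.0765    ] 12.2 12.4 -54.6 -54.2
[-0.0014  0.0906  0.0519]
t 6.13 tip [ 0.6    -0.0954  0.1291] F [-0.6  0.3 -0.5] Tz [ 0.035  0.028 -0.002] bowyaw 4.909999999999997 tilt [ 3.e-04 -1.e+00  7.e-04] j6 -0.244 w 0.094
```

```bash
python3 -m jog '[[-0.0017,0,0.035,0,-6,0,0],[-0.0017,0,0.0514,0,-13,0,0],[-0.0017,0,0.0514,0,-20,0,0],[-0.0017,0,0.0514,0,-27,0,0],[-0.0017,0,0.0514,0,-34,0,0],[-0.0017,0,0.0514,0,-41,0,0],[-0.0017,0,0.0514,0,-46,0,0],[-0.0017,0,0.0514,0,-46,0,0],[-0.0017,0,0.0514,0,-46,0,0]]'; python3 -m jog '[[0,0.02,0,0,0,0,0],[0,0.04,0,0,0,0,0],[0,0.045,0,0,0,0,0],[0,0.045,0,0,0,0,0],[0,0.045,0,0,0,0,0]]';python3 st.py
```

```text
clock: 6.88
tcp_pos: [0.5498, -0.1023, 0.1675]
tool_rot: [0.238, 0.666, -0.666, -0.237]
contact_force: [-0.4, 0.0, -0.9]
width: 0.092
clock: 7.3
tcp_pos: [0.5498, -0.103, 0.1225]
tool_rot: [-0.237, -0.666, 0.666, 0.238]
contact_force: [-0.3, -0.8, -0.5]
width: 0.094
t 7.3 tip [ 0.5492 -0.1032  0.0845] F [-0.3 -0.8 -0.5] Tz [-0.01  -0.044  0.014] bowyaw 50.75999999999999 tilt [ 3.e-04 -1.e+00  2.e-04] j6 -1.071 w 0.094
```

```bash
python3 -m jog '[[0.0008,0,-0.001,0,0,0,0],[0.0008,0.004,-0.001,0,0,0,0],[0.0008,0.008,-0.001,0,0,0,0]]';python3 st.py;  python3 -m jog '[[0,0.002,0,0,0,0,0],[0,0.004,0,0,0,0,0],[0,0.004,0,0,0,0,0]]';python3 st.py; python3 -m jog '[[0,0.002,0,0,0,0,0],[0,0.004,0,0,0,0,0],[0,0.004,0,0,0,0,0]]';python3 st.py
```

```text
clock: 7.55
tcp_pos: [0.5508, -0.102, 0.1154]
tool_rot: [0.238, 0.666, -0.666, -0.236]
contact_force: [-0.2, 0.2, -0.9]
width: 0.097
t 7.55 tip [ 0.5503 -0.1022  0.0774] F [-0.2  0.2 -0.9] Tz [ 0.037 -0.018 -0.019] bowyaw 50.78999999999999 tilt [-0.0024 -1.     -0.0014] j6 -1.069 w 0.097
clock: 7.8
tcp_pos: [0.5494, -0.1018, 0.1098]
tool_rot: [-0.237, -0.666, 0.666, 0.238]
contact_force: [0.3, 0.1, 0.1]
width: 0.094
t 7.8 tip [ 0.5488 -0.102   0.0718] F [0.3 0.1 0.1] Tz [ 0.03   0.022 -0.057] bowyaw 50.78 tilt [ 8.e-04 -1.e+00  4.e-04] j6 -1.07 w 0.094
clock: 8.05
tcp_pos: [0.5495, -0.1019, 0.1059]
tool_rot: [-0.237, -0.666, 0.666, 0.238]
contact_force: [0.2, -0.3, 0.3]
width: 0.093
t 8.05 tip [ 0.549  -0.1021  0.0679] F [ 0.2 -0.3  0.3] Tz [-0.024 -0.02   0.026] bowyaw 50.78999999999999 tilt [ 5.e-04 -1.e+00  3.e-04] j6 -1.07 w 0.093
```

```bash
python3 -m jog '[[0,0.002,0,0,0,0,0],[0,0.004,0,0,0,0,0],[0,0.004,0,0,0,0,0]]';python3 st.py;  python3 -m jog '[[0,0.001,0,0,0,0,0],[0,0.0015,0,0,0,0,0],[0,0.0015,0,0,0,0,0]]';python3 st.py; python3 -m jog '[[0,0.001,0,0,0,0,0],[0,0.001,0,0,0,0,0]]';python3 st.py
```

```text
clock: 8.3
tcp_pos: [0.5495, -0.1018, 0.1018]
tool_rot: [-0.237, -0.666, 0.666, 0.238]
contact_force: [-0.3, 0.1, -1.2]
width: 0.097
t 8.3 tip [ 0.5489 -0.102   0.0638] F [-0.3  0.1 -1.2] Tz [ 0.03  -0.015 -0.061] bowyaw 50.78999999999999 tilt [ 6.e-04 -1.e+00  3.e-04] j6 -1.07 w 0.097
clock: 8.55
tcp_pos: [0.5497, -0.1019, 0.1007]
tool_rot: [0.237, 0.666, -0.666, -0.237]
contact_force: [-1.0, 0.6, -0.2]
width: 0.094
t 8.55 tip [ 0.5492 -0.1021  0.0627] F [-1.   0.6 -0.2] Tz [-0.003 -0.032 -0.019] bowyaw 50.78999999999999 tilt [ 1.e-04 -1.e+00  0.e+00] j6 -1.07 w 0.094
clock: 8.72
tcp_pos: [0.5498, -0.1019, 0.0998]
tool_rot: [0.237, 0.666, -0.666, -0.237]
contact_force: [-0.0, 0.2, -0.4]
width: 0.097
t 8.72 tip [ 0.5493 -0.1021  0.0618] F [-0.   0.2 -0.4] Tz [ 0.035 -0.033  0.037] bowyaw 50.78999999999999 tilt [-2.e-04 -1.e+00 -1.e-04] j6 -1.07 w 0.097
```

```bash
python3 -m jog '[[0,0.001,0,0,0,0,0],[0,0.001,0,0,0,0,0]]';python3 st.py;  python3 -m jog '[[0,0.001,0,0,0,0,0],[0,0.001,0,0,0,0,0]]';python3 st.py
```

```text
clock: 8.88
tcp_pos: [0.5499, -0.1019, 0.099]
tool_rot: [0.237, 0.666, -0.666, -0.237]
contact_force: [-1.0, 0.4, 1.2]
width: 0.094
t 8.88 tip [ 0.5494 -0.1021  0.061 ] F [-1.   0.4  1.2] Tz [-0.022  0.088  0.004] bowyaw 50.78999999999999 tilt [-3.e-04 -1.e+00 -2.e-04] j6 -1.07 w 0.094
clock: 9.05
tcp_pos: [0.5499, -0.1019, 0.098]
tool_rot: [0.237, 0.666, -0.666, -0.237]
contact_force: [0.0, -0.0, 1.7]
width: 0.097
t 9.05 tip [ 0.5494 -0.1021  0.06  ] F [ 0.  -0.   1.7] Tz [ 0.005  0.065 -0.   ] bowyaw 50.78999999999999 tilt [-4.e-04 -1.e+00 -2.e-04] j6 -1.07 w 0.097
```

```bash
python3 -m jog '[[0,0.001,0,0,0,0,0],[0,0.001,0,0,0,0,0],[0,0.001,0,0,0,0,0]]';python3 st.py;  for i in 1 2; do python3 -m jog '[[0,0,0,0,0,0,0]]' >/dev/null;python3 st.py; done;  python3 -m jog '[[0,0,0,0,3,0,0],[0,0,0,0,6,0,0],[0,0,0,0,6,0,0]]'>/dev/null;python3 st.py;python3 -m jog '[[0,0,0,0,3,0,0],[0,0,0,0,6,0,0],[0,0,0,0,6,0,0]]'>/dev/null;python3 st.py
```

```text
clock: 9.3
tcp_pos: [0.5499, -0.1019, 0.097]
tool_rot: [0.237, 0.666, -0.666, -0.237]
contact_force: [-1.6, -0.7, 2.4]
width: 0.098
t 9.3 tip [ 0.5494 -0.1021  0.059 ] F [-1.6 -0.7  2.4] Tz [0.006 0.168 0.015] bowyaw 50.78999999999999 tilt [-4.e-04 -1.e+00 -2.e-04] j6 -1.07 w 0.098
t 9.38 tip [ 0.5494 -0.1021  0.059 ] F [-0.5  1.1  2.9] Tz [ 0.033  0.162 -0.008] bowyaw 50.78999999999999 tilt [-4.e-04 -1.e+00 -2.e-04] j6 -1.07 w 0.094
t 9.47 tip [ 0.5494 -0.1021  0.059 ] F [-0.4 -0.3  3.8] Tz [0.026 0.117 0.027] bowyaw 50.78999999999999 tilt [-4.e-04 -1.e+00 -2.e-04] j6 -1.07 w 0.096
t 9.72 tip [ 0.5498 -0.1021  0.0591] F [ 0.9 -1.2  2.5] Tz [-0.031 -0.104 -0.005] bowyaw 44.75 tilt [-1.e-03 -1.e+00 -6.e-04] j6 -0.964 w 0.096
t 9.97 tip [ 0.5498 -0.1021  0.0591] F [1.3 0.  2.7] Tz [-0.076 -0.177 -0.001] bowyaw 38.81999999999999 tilt [-9.e-04 -1.e+00 -8.e-04] j6 -0.861 w 0.098
```

Contact force is about 3 N. I'll keep sweeping clockwise in 5° steps.

```bash
python3 -m jog '[[0,0,0,0,3,0,0],[0,0,0,0,5,0,0],[0,0,0,0,5,0,0]]'>/dev/null;python3 st.py;python3 -m jog '[[0,0,0,0,3,0,0],[0,0,0,0,5,0,0],[0,0,0,0,5,0,0]]'>/dev/null;python3 st.py;python3 -m jog '[[0,0,0,0,3,0,0],[0,0,0,0,5,0,0],[0,0,0,0,5,0,0]]'>/dev/null;python3 st.py
```

```text
t 10.22 tip [ 0.5487 -0.1018  0.0583] F [-0.1 -0.2 -0.3] Tz [-0.018  0.003 -0.018] bowyaw 33.879999999999995 tilt [ 8.e-04 -1.e+00  8.e-04] j6 -0.775 w 0.091
t 10.47 tip [ 0.5484 -0.1017  0.058 ] F [-0.5 -0.7 -0.1] Tz [ 0.023 -0.01   0.026] bowyaw 28.89 tilt [ 0.0013 -1.      0.0014] j6 -0.687 w 0.092
t 10.72 tip [ 0.5486 -0.1017  0.0582] F [ 0.4  0.5 -0.8] Tz [-0.04  -0.001 -0.031] bowyaw 23.900000000000006 tilt [ 8.0e-04 -1.0e+00  1.2e-03] j6 -0.6 w 0.096
```

```bash
python3 -m jog '[[0,0,0,0,3,0,0],[0,0,0,0,5,0,0],[0,0,0,0,5,0,0]]'>/dev/null;python3 st.py;python3 -m jog '[[0,0,0,0,3,0,0],[0,0,0,0,5,0,0],[0,0,0,0,5,0,0]]'>/dev/null;python3 st.py
```

```text
t 10.97 tip [ 0.5486 -0.1017  0.0582] F [-0.7  0.1 -1.2] Tz [-0.079  0.016  0.102] bowyaw 18.909999999999997 tilt [ 5.0e-04 -1.0e+00  1.3e-03] j6 -0.513 w 0.095
t 11.22 tip [ 0.5486 -0.1017  0.0583] F [-1.2  0.3 -1.8] Tz [-0.113  0.096  0.03 ] bowyaw 13.920000000000002 tilt [ 4.0e-04 -1.0e+00  1.3e-03] j6 -0.426 w 0.097
```

The push vanished at about 34–38°, so the blade dropped in. Next I'll seat it.

```bash
python3 -m jog '[[0,0.001,0,0,0,0,0],[0,0.0015,0,0,0,0,0],[0,0.0015,0,0,0,0,0]]'>/dev/null;python3 st.py;python3 -m jog '[[0,0.001,0,0,0,0,0],[0,0.001,0,0,0,0,0]]'>/dev/null;python3 st.py;python3 -m jog '[[0,0.001,0,0,0,0,0],[0,0.001,0,0,0,0,0]]'>/dev/null;python3 st.py
```

```text
t 11.47 tip [ 0.5489 -0.1017  0.0573] F [-0.6  0.2  1.3] Tz [-0.039  0.394  0.067] bowyaw 13.86 tilt [ 1.e-04 -1.e+00  5.e-04] j6 -0.425 w 0.097
t 11.63 tip [ 0.5489 -0.1016  0.0564] F [-2.3 -1.   2.5] Tz [0.049 0.505 0.108] bowyaw 13.819999999999993 tilt [ 2.e-04 -1.e+00  4.e-04] j6 -0.424 w 0.099
t 11.8 tip [ 0.549  -0.1017  0.0554] F [-2.4  0.7  3. ] Tz [0.096 0.608 0.093] bowyaw 13.799999999999997 tilt [ 1.e-04 -1.e+00  2.e-04] j6 -0.424 w 0.094
```

Torque is about 0.09 N·m, matching the rotor drag, so the blade is engaged and rubbing. I'll back off 6° to unload it, then press on.

```bash
python3 -m jog '[[0,0,0,0,-3,0,0],[0,0,0,0,-6,0,0],[0,0,0,0,-6,0,0]]'>/dev/null;python3 st.py;python3 -m jog '[[0,0.001,0,0,0,0,0],[0,0.001,0,0,0,0,0]]'>/dev/null;python3 st.py;python3 -m jog '[[0,0.001,0,0,0,0,0],[0,0.001,0,0,0,0,0]]'>/dev/null;python3 st.py
```

```text
t 12.05 tip [ 0.5496 -0.1016  0.0551] F [-0.1  0.5  1.1] Tz [ 0.114  0.137 -0.045] bowyaw 19.849999999999994 tilt [ 2.e-04 -1.e+00 -7.e-04] j6 -0.529 w 0.092
t 12.22 tip [ 0.5494 -0.1016  0.054 ] F [-0.6  0.8 -0.4] Tz [ 0.181  0.018 -0.009] bowyaw 19.730000000000004 tilt [ 2.e-04 -1.e+00 -4.e-04] j6 -0.528 w 0.091
t 12.38 tip [ 0.5494 -0.1016  0.0532] F [0.6 0.7 0.3] Tz [ 0.205 -0.06  -0.003] bowyaw 19.769999999999996 tilt [ 1.e-04 -1.e+00 -5.e-04] j6 -0.528 w 0.093
```

Force fell to near zero, as expected. I'll press on until the ring pushes back.

```bash
python3 -m jog '[[0,0.001,0,0,0,0,0],[0,0.001,0,0,0,0,0]]'>/dev/null;python3 st.py;python3 -m jog '[[0,0.0007,0,0,0,0,0],[0,0.0007,0,0,0,0,0]]'>/dev/null;python3 st.py
```

```text
t 12.55 tip [ 0.5495 -0.1016  0.0526] F [-0.2  1.9  2.7] Tz [0.269 0.064 0.014] bowyaw 19.78 tilt [-0.e+00 -1.e+00 -7.e-04] j6 -0.528 w 0.093
t 12.72 tip [ 0.5495 -0.1016  0.0521] F [-0.8  2.4  3.8] Tz [ 0.39   0.238 -0.032] bowyaw 19.790000000000006 tilt [-1.e-04 -1.e+00 -8.e-04] j6 -0.528 w 0.092
```

The key is home, with the ring pushing back at 3–4 N. I'll turn clockwise now, watching torque.

```bash
python3 -m jog '[[0,0,0,0,5,0,0],[0,0,0,0,10,0,0],[0,0,0,0,15,0,0],[0,0,0,0,20,0,0],[0,0,0,0,20,0,0]]'>/dev/null;python3 st.py;python3 -m jog '[[0,0,0,0,5,0,0],[0,0,0,0,10,0,0],[0,0,0,0,15,0,0],[0,0,0,0,20,0,0],[0,0,0,0,20,0,0]]'>/dev/null;python3 st.py
```

```text
t 13.13 tip [ 0.5496 -0.1015  0.0521] F [-0.6  1.4  3.6] Tz [0.344 0.158 0.014] bowyaw -0.28000000000000114 tilt [-0.e+00 -1.e+00 -9.e-04] j6 -0.178 w 0.093
t 13.55 tip [ 0.5497 -0.1017  0.0521] F [-0.8  0.6  4.3] Tz [0.169 0.196 0.023] bowyaw -20.17 tilt [-2.e-04 -1.e+00 -1.e-03] j6 0.169 w 0.093
```

```bash
python3 - <<'E'
from h import *
im=snapshot("wrist")[:,:,::-1];cv2.imwrite("pics/w4.png",im)
cv2.imwrite("pics/w4c.png",cv2.resize(im[220:400,210:430],None,fx=3.3,fy=3.3,interpolation=cv2.INTER_CUBIC))
E
for i in 1 2 3; do python3 -m jog '[[0,0,0,0,0,0,0]]'>/dev/null; python3 st.py;done
```

```text
t 13.68 tip [ 0.5497 -0.1017  0.052 ] F [-0.3  1.2  4.8] Tz [0.114 0.22  0.035] bowyaw -20.03 tilt [-2.e-04 -1.e+00 -9.e-04] j6 0.166 w 0.097
t 13.77 tip [ 0.5497 -0.1017  0.052 ] F [-1.1  0.3  5.2] Tz [0.125 0.209 0.034] bowyaw -20.040000000000006 tilt [-2.e-04 -1.e+00 -9.e-04] j6 0.166 w 0.096
t 13.85 tip [ 0.5497 -0.1017  0.052 ] F [-1.2  0.4  5.7] Tz [0.163 0.241 0.096] bowyaw -20.040000000000006 tilt [-2.e-04 -1.e+00 -8.e-04] j6 0.166 w 0.097
```

View pics/w4c.png

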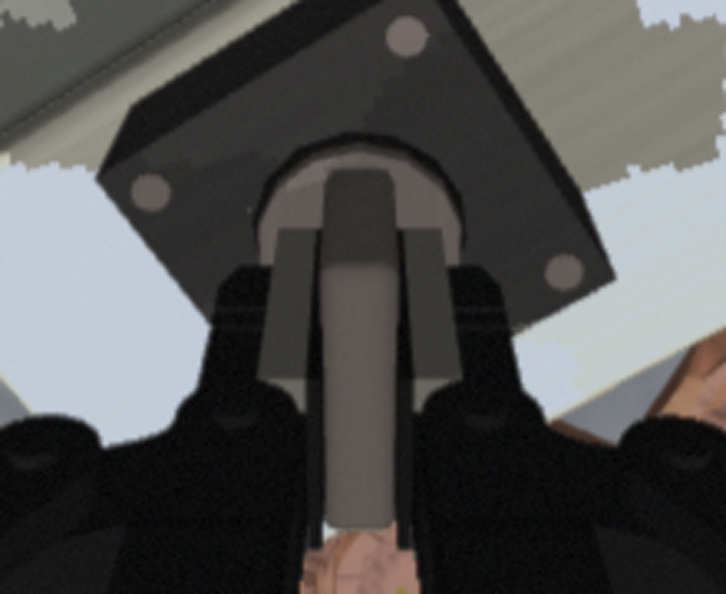

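The collar sits flush on the ring at about (360,150), and the bow still lies straight between the pads with its near top edge at row 300 as before. There has been no slip, so I'll continue.

```bash
python3 -m jog '[[0,0,0,0,5,0,0],[0,0,0,0,10,0,0],[0,0,0,0,15,0,0],[0,0,0,0,20,0,0],[0,0,0,0,20,0,0],[0,0,0,0,20,0,0]]'>/dev/null;python3 st.py;python3 -m jog '[[0,0,0,0,4,0,0],[0,0,0,0,8,0,0],[0,0,0,0,8,0,0]]'>/dev/null;python3 st.py;python3 -m jog '[[0,0,0,0,3,0,0],[0,0,0,0,3,0,0],[0,0,0,0,3,0,0]]'>/dev/null;python3 st.py;python3 -m jog '[[0,0,0,0,2,0,0],[0,0,0,0,2,0,0],[0,0,0,0,2,0,0]]'>/dev/null;python3 st.py
```

```text
t 14.35 tip [ 0.5497 -0.1018  0.052 ] F [-1.3  0.   5.2] Tz [0.028 0.254 0.035] bowyaw -40.05 tilt [-4.e-04 -1.e+00 -1.e-03] j6 0.516 w 0.094
t 14.6 tip [ 0.5497 -0.1018  0.052 ] F [-1.9 -0.5  5.3] Tz [-0.036  0.357  0.048] bowyaw -48.17 tilt [-5.e-04 -1.e+00 -1.e-03] j6 0.657 w 0.097
t 14.85 tip [ 0.5497 -0.1019  0.052 ] F [-2.2  0.1  6.2] Tz [-0.029  0.326  0.024] bowyaw -51.06 tilt [-6.e-04 -1.e+00 -1.e-03] j6 0.707 w 0.094
t 15.1 tip [ 0.5497 -0.1019  0.052 ] F [-1.2  0.1  5.9] Tz [-0.068  0.381  0.073] bowyaw -53.05 tilt [-6.0e-04 -1.0e+00 -1.1e-03] j6 0.742 w 0.095
```

```bash
for i in 1 2; do python3 -m jog '[[0,0,0,0,1,0,0],[0,0,0,0,1,0,0],[0,0,0,0,1,0,0]]'>/dev/null;python3 st.py; done; python3 -m jog '[[0,0,0,0,1,0,0],[0,0,0,0,1,0,0],[0,0,0,0,1,0,0]]'>/dev/null;python3 st.py
```

```text
t 15.35 tip [ 0.5497 -0.1019  0.052 ] F [-2.1 -0.1  6.8] Tz [-0.074  0.4    0.117] bowyaw -54.05 tilt [-5.0e-04 -1.0e+00 -1.1e-03] j6 0.76 w 0.091
t 15.6 tip [ 0.5497 -0.1019  0.052 ] F [-1.5 -1.1  5. ] Tz [-0.08   0.366  0.079] bowyaw -55.05 tilt [-6.0e-04 -1.0e+00 -1.1e-03] j6 0.777 w 0.098
t 15.85 tip [ 0.5497 -0.102   0.052 ] F [-1.7  0.3  5.6] Tz [-0.119  0.411  0.028] bowyaw -56.05 tilt [-6.0e-04 -1.0e+00 -1.2e-03] j6 0.795 w 0.093
```

```bash
for i in 1 2; do python3 -m jog '[[0,0,0,0,0.8,0,0],[0,0,0,0,0.8,0,0],[0,0,0,0,0.8,0,0]]'>/dev/null;python3 st.py;python3 -m jog '[[0,0,0,0,0,0,0]]'>/dev/null;python3 st.py; done
```

```text
t 16.1 tip [ 0.5497 -0.1019  0.052 ] F [-0.4  0.6  6. ] Tz [-0.07   0.358  0.1  ] bowyaw -56.85 tilt [-6.0e-04 -1.0e+00 -1.1e-03] j6 0.809 w 0.095
t 16.18 tip [ 0.5497 -0.102   0.052 ] F [-1.7 -1.   6.2] Tz [-0.06   0.405  0.076] bowyaw -56.85 tilt [-6.0e-04 -1.0e+00 -1.2e-03] j6 0.809 w 0.092
t 16.43 tip [ 0.5497 -0.102   0.052 ] F [-2.6  0.   6.5] Tz [-0.08   0.411  0.111] bowyaw -57.65 tilt [-5.0e-04 -1.0e+00 -1.2e-03] j6 0.823 w 0.093
t 16.52 tip [ 0.5497 -0.102   0.052 ] F [-2.5 -0.2  6. ] Tz [-0.1    0.377  0.072] bowyaw -57.65 tilt [-6.0e-04 -1.0e+00 -1.2e-03] j6 0.822 w 0.098
```

```bash
for i in 1 2; do python3 -m jog '[[0,0,0,0,0.8,0,0],[0,0,0,0,0.8,0,0],[0,0,0,0,0.8,0,0]]'>/dev/null;python3 st.py;python3 -m jog '[[0,0,0,0,0,0,0]]'>/dev/null;python3 st.py; python3 -m jog '[[0,0,0,0,0,0,0]]'>/dev/null;python3 st.py; done
```

```text
t 16.77 tip [ 0.5497 -0.1019  0.052 ] F [-2.  -0.6  5.4] Tz [-0.125  0.372  0.039] bowyaw -58.45 tilt [-6.0e-04 -1.0e+00 -1.1e-03] j6 0.836 w 0.096
t 16.85 tip [ 0.5497 -0.102   0.052 ] F [-2.   0.3  5.5] Tz [-0.098  0.425  0.033] bowyaw -58.45 tilt [-6.0e-04 -1.0e+00 -1.1e-03] j6 0.836 w 0.091
t 16.93 tip [ 0.5497 -0.1019  0.0519] F [-0.9 -0.1  4.8] Tz [-0.104  0.394  0.076] bowyaw -58.45 tilt [-7.0e-04 -1.0e+00 -1.1e-03] j6 0.836 w 0.096
t 17.18 tip [ 0.5497 -0.102   0.052 ] F [-2.1 -0.2  4.5] Tz [-0.11   0.378  0.08 ] bowyaw -59.25 tilt [-6.0e-04 -1.0e+00 -1.2e-03] j6 0.85 w 0.09
t 17.27 tip [ 0.5497 -0.1019  0.052 ] F [-1.6 -0.3  4.5] Tz [-0.149  0.379  0.059] bowyaw -59.25 tilt [-6.0e-04 -1.0e+00 -1.1e-03] j6 0.85 w 0.093
t 17.35 tip [ 0.5497 -0.102   0.052 ] F [-2.  -0.1  5.8] Tz [-0.092  0.398  0.086] bowyaw -59.25 tilt [-7.0e-04 -1.0e+00 -1.1e-03] j6 0.85 w 0.094
```

Run:
```python
from h import *
im=snapshot("wrist")[:,:,::-1];cv2.imwrite("pics/w5.png",im)
cv2.imwrite("pics/w5c.png",cv2.resize(im[220:400,210:430],None,fx=3.3,fy=3.3,interpolation=cv2.INTER_CUBIC))
```

```text
(no output)
```

View pics/w5c.png

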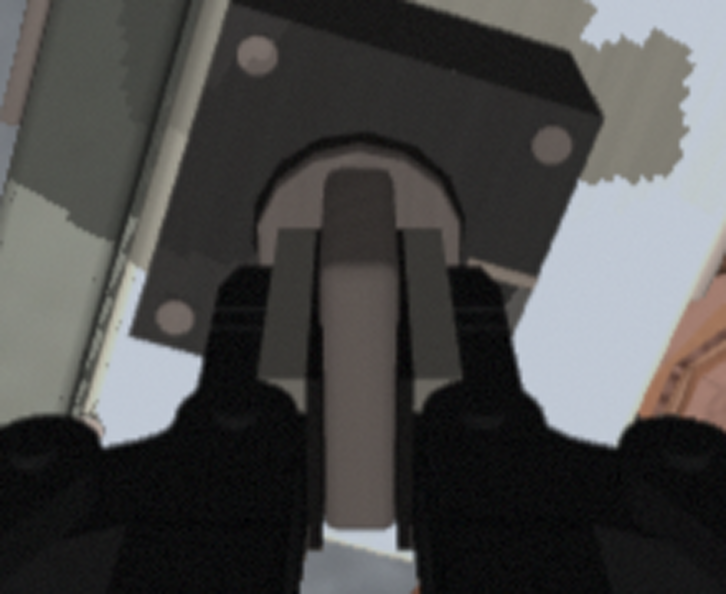

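The bow still lies straight in the pads, and lock_mark shows at crop (470,262)–(538,280). I'll compute the housing and mark angles relative to the bow.

Run:
```python
from h import *
s=sense();C=cam("wrist",s);P=lambda x,y:ray(C,210+x/3.3,220+y/3.3,.075)
an=lambda a,b:np.degrees(np.arctan2(*(P(*b)-P(*a))[1::-1])).round(1)
print('mark',an((470,262),(538,280)),'near edge',an((235,3),(572,52+0)),'right',an((602,118),(517,328)),'left',an((232,3),(132,333)),'screws',an((258,55),(552,145)),an((258,55),(174,317)))
print(proj(C,[.549,-.1017,.075]))
```

```text
mark 14.4 near edge 22.1 right -76.4 left -77.2 screws 12.7 -77.5
[318.11486881 289.64243903]
```

```bash
python3 -m jog '[[0,0,0,0,0.7,0,0],[0,0,0,0,0.7,0,0],[0,0,0,0,0.7,0,0]]'>/dev/null;for i in 1 2 3; do python3 st.py;python3 -m jog '[[0,0,0,0,0,0,0]]'>/dev/null; done; python3 -m jog '[[0,0,0,0,0.7,0,0],[0,0,0,0,0.7,0,0],[0,0,0,0,0.7,0,0]]'>/dev/null;for i in 1 2 3; do python3 st.py;python3 -m jog '[[0,0,0,0,0,0,0]]'>/dev/null; done
```

```text
t 17.65 tip [ 0.5497 -0.102   0.052 ] F [-2.3 -0.7  6.1] Tz [-0.15  0.37  0.09] bowyaw -59.95 tilt [-6.0e-04 -1.0e+00 -1.1e-03] j6 0.863 w 0.093
t 17.73 tip [ 0.5497 -0.102   0.052 ] F [-1.8 -0.4  5.5] Tz [-0.115  0.371  0.055] bowyaw -59.95 tilt [-6.0e-04 -1.0e+00 -1.2e-03] j6 0.863 w 0.098
t 17.82 tip [ 0.5497 -0.102   0.052 ] F [-1.2 -0.7  6.4] Tz [-0.148  0.383  0.039] bowyaw -59.95 tilt [-6.0e-04 -1.0e+00 -1.2e-03] j6 0.863 w 0.094
t 18.15 tip [ 0.5497 -0.102   0.052 ] F [-2.8 -1.   4.4] Tz [-0.12   0.435  0.08 ] bowyaw -60.65 tilt [-6.0e-04 -1.0e+00 -1.2e-03] j6 0.875 w 0.092
t 18.23 tip [ 0.5497 -0.102   0.052 ] F [-1.6 -0.7  6.4] Tz [-0.119  0.399  0.102] bowyaw -60.65 tilt [-6.0e-04 -1.0e+00 -1.2e-03] j6 0.875 w 0.095
t 18.32 tip [ 0.5497 -0.102   0.052 ] F [-1.5  0.1  5.2] Tz [-0.177  0.403  0.072] bowyaw -60.65 tilt [-6.0e-04 -1.0e+00 -1.2e-03] j6 0.875 w 0.096
```

There's no sharp torque rise, but the key is already at or slightly past the expected stop (−57.4° ± 1°), about 5° past the line. I'll back off 2.5° within the play, which unloads it and brings the bow nearer the line, then let go.

```bash
python3 -m jog '[[0,0,0,0,-2.5,0,0],[0,-0.0005,0,0,-2.5,0,0],[0,-0.0005,0,0,-2.5,0,0]]';python3 st.py; python3 -m jog '[[0,0,0,0,0,0,0.012],[0,0,0,0,0,0,0.015],[0,0,0,0,0,0,0.02],[0,0,0,0,0,0,0.03],[0,0,0,0,0,0,0.03],[0,0,0,0,0,0,0.03]]' 20; python3 st.py; python3 -m jog '[[0,-0.01,0,0,0,0,0.03],[0,-0.03,0,0,0,0,0.03],[0,-0.06,0,0,0,0,0.04],[0,-0.09,0,0,0,0,0.05],[0,-0.09,0,0,0,0,0.05],[0,-0.09,0,0,0,0,0.05]]'
python3 - <<'E'
from h import *
s=sense();im=snapshot("wrist")[:,:,::-1];cv2.imwrite("pics/w6.png",im)
C=cam("wrist",s);u,v=proj(C,[.549,-.1015,.09]).astype(int);x0,y0=u-65,v-60;print(x0,y0)
cv2.imwrite("pics/w6c.png",cv2.resize(im[y0:y0+120,x0:x0+130],None,fx=5,fy=5,interpolation=cv2.INTER_CUBIC))
E
```

```text
clock: 18.65
tcp_pos: [0.5498, -0.1025, 0.0902]
tool_rot: [0.681, 0.193, -0.193, -0.68]
contact_force: [-0.8, -1.7, 4.1]
width: 0.094
t 18.65 tip [ 0.5498 -0.1019  0.0522] F [-0.8 -1.7  4.1] Tz [-0.299  0.209  0.028] bowyaw -58.29 tilt [-6.e-04 -1.e+00 -1.e-03] j6 0.834 w 0.094
clock: 19.15
tcp_pos: [0.5497, -0.1018, 0.0899]
tool_rot: [-0.68, -0.193, 0.193, 0.68]
contact_force: [0.2, -0.4, 0.3]
width: 0.354
t 19.15 tip [ 0.5497 -0.1012  0.0519] F [ 0.2 -0.4  0.3] Tz [ 0.032 -0.018  0.   ] bowyaw -58.31 tilt [-2.e-04 -1.e+00  3.e-04] j6 0.834 w 0.354
clock: 19.65
tcp_pos: [0.5516, -0.1022, 0.1834]
tool_rot: [0.681, 0.195, -0.191, -0.679]
contact_force: [-0.2, -0.2, -1.4]
width: 0.586
250 175
```

View pics/w6c.png

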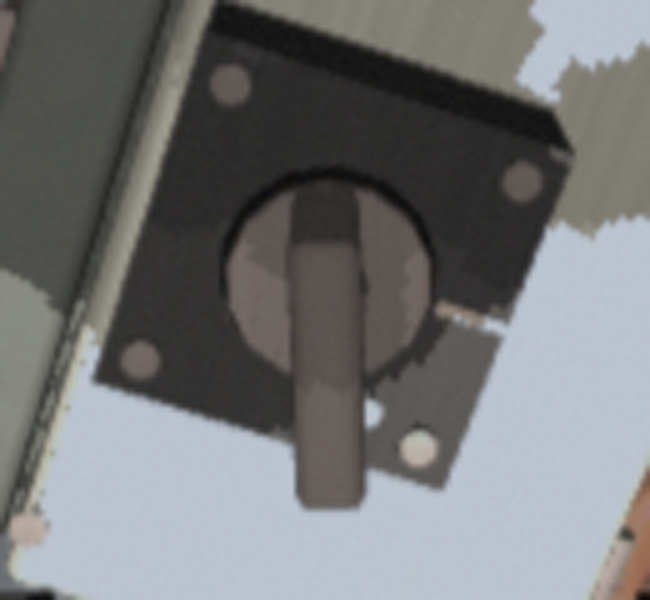

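The key stands released and flush in the lock. The bow's top face runs from (325,243) to (330,505) in crop pixels and covers the dotted line; the dot shows beside it at (373,413).

Run:
```python
from h import *
s=sense();C=cam("wrist",s);P=lambda x,y,z:ray(C,250+x/5,175+y/5,z)
an=lambda a,b,z:np.degrees(np.arctan2(*(P(*b,z)-P(*a,z))[1::-1])).round(1)
print('bow',an((325,243),(330,505),.1195),'mark',an((437,308),(500,328),.075),'screws',an((231,85),(522,182),.075),an((231,85),(140,360),.075),an((140,360),(418,448),.075))
print('len',np.linalg.norm(P(325,243,.1195)-P(330,507,.1195)),'bow ctr',(P(325,243,.1195)+P(330,507,.1195))/2,s['width'],s['contact_force'])
```

```text
bow -57.4 mark 13.2 screws 12.9 -77.4 12.8
len 0.03459016615120951 bow ctr [ 0.54729723 -0.10026675  0.1195    ] 0.582674804455847 [ 0.03618624 -0.4853791   0.34214105]
```

```bash
python3 -c "
from workcell import *
print(close_job())"
```

```text
the job is handed in; nothing more can be done
None
```

I put the key in the lock, turned it to about the expected stop angle, let go and handed the job in after about 20 s on the robot clock. I never felt a distinct hard stop, so the locked position rests on angles measured in the camera images.

- **Finding the keyway:** I lowered the key until it touched the rotor and pushed with about 3 N. Sweeping clockwise, the push vanished at a bow angle of about 34–38° and the blade dropped in.
- **Seating:** The key rubbed at first, so I backed off 6° and it slid home. It met the rubber ring at the expected depth, about 21–22 mm below the mouth. My highest force readings were about 7 N, against the 25 N limit, though these are spot readings at the wrist.
- **Turning:** I turned to −60.7°, a little past the estimated full-turn angle of about −57.4°, then eased back 2.5° within the play. Torque stayed near 0.08 N·m throughout, which is just the rotor's own drag. Readings were noisy, at about ±0.03 N·m.

**Last checks:**
- After release, the bow lay at −57.4° and the dotted line at about −55.9°, so about 1.5° (0.03 rad) apart. The allowed error is 0.17 rad.
- The collar sat flush on the ring, and the bow's measured size matched the key being fully seated.
- The gripper was about 90 mm above the lock, with no contact force beyond noise.
- I did not photograph the bystanders again at the end; no unexpected contact force showed up on the way.

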